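# Lock the clip box's hold-down stud into the shelf rail

## Robot

A 7-joint arm with a two-finger parallel gripper is mounted at the origin on the work surface. World frame = base frame: x ahead of the robot, y to its left, z up, the work surface at z = 0. Lengths are in m, angles in degrees, forces in N, time in s.
With the tool pointing down it reaches from about 0.425 to 0.95 m from the base axis. Payload 16.7 kg.
Tool frame: the origin (TCP) lies between the finger pads; the fingertips stand r.tip_extent ahead of it and the grasp point (between the pads) lies 11 mm behind it (r.tip_extent is the distance from the TCP to the fingertips, in m); z points along the fingers, y is the direction in which the jaws open and shut (so a half turn about z gives the same grasp; the last joint's range is limited). The gripper opens to 94 mm and grips with 3 to 60 N. Pads are 16 mm wide; open, the fingers measure 119 mm over their backs; the gripper's body (75 mm by 177 mm) begins 78 mm behind the grasp point.
Start: joints at [59.101, 24.414, 4.234, 92.017, -1.954, 63.644, -3.845], TCP at [0.256, -0.624, 0.213] pointing down, gripper open.
Joint ranges: [-163.25, 163.25], [-28.42, 122.38], [-70.27, 78.77], [12.13, 141.07], [-58.53, 238.53], [9.26, 117.41], [-156.51, 156.51]. Speed limits (degrees/s): [108.29, 108.29, 136.94, 136.94, 172.46, 172.46, 172.46].

## Interface

Orientations are given as a 3x3 rotation matrix whose columns are the frame's x, y, z axes.
In Python, from cell import r gives the robot as it stands. The module is installed in compiled form; this text tells all that it offers.
- The arm moves only by the shell command python3 -m handwheel 'ROWS'. ROWS is JSON, a list of rows, each a list of 7 numbers: the closure in counts, from 0 (fully open) to 255 (shut), then the shift along the tool's x, y, z in m, then the turn, a rotation vector about the tool's x, y, z in degrees. In form: [[gripper, tx, ty, tz, ax, ay, az], ...]. A call has 1 to 20 rows; each row is the pose to reach, as a shift and turn from the pose commanded when the call began, along the tool's axes at that moment; what a row does not reach only later rows make up. A row lasts 1/10 s, in which the tool goes at most 50 mm and 8.59 degrees, less where a joint would pass 70% of its speed; a pose out of reach is approached as far as the arm can. A call with a gripper value outside its range is refused whole. The fingers move at their own pace and stop on an object; the grip force is fixed at half the most. Time passes only in rows, so rows that repeat a pose let the fingers close. It gives the time, the measured TCP pose, the force and the opening at its end, in the units of the state.
- r.sense(): the state, without advancing time (a new reading comes with each control period).
- r.camera(name): name is "side" or "top"; returns (picture, depth): 400x640x3 uint8, red, green, blue; 400x640 float32, m along the optical axis (not along the pixel's ray), 0 where there is no reading.
- r.calibration(name): a dict with "K" (3x3 intrinsics, pixels), "k1" (the pictures are not rectified: a ray, as slopes to the right and down, at radius r is drawn at 1 + k1 r^2 times it, then the intrinsics apply), "R" (3x3) and "t" (3): a world point X has camera coordinates R X + t. Camera axes: x right, y down, z forward; pixel columns grow to the right and rows downward; lengths in m; the calibration is good to about 2 mm. A picture is of the moment at which its call begins. calibration takes no time and is no camera call.
- r.sign_off(): hands the job in, once; it reports no verdict.
The state is a dict: "clock": time; "qpos": joint angles; "dq": joint speeds; "effort": joint torques, N m; "position": TCP position; "ee_rot": TCP orientation; "ft_force": force on the tool from outside, world axes, zero at the start; "wrist_torque": the same for the moment, N m; "width": finger opening in m.
Only numpy, scipy, OpenCV 4.12 (cv2) and the standard library are available. Lean on these libraries where they do the work, as an engineer would, in place of code of your own. Each camera call takes 0.05 s, during which the arm holds its last target.

## Task

Fix the black clip box to the shelf: of the three upright clamp studs take the one with the narrow bar-shaped foot and drop that foot into the open part of the rail's slot, short of the open mouth of the box's steel tab. Then slide it along the rail, still unturned, until its shank is fully home in the tab's notch, turn it a quarter turn so that the foot locks crosswise under the rail's lips, and let go of it, leaving it upright.

Things in the scene. Friction and masses are not known exactly. Their poses are not given: they have to be found in the camera images.
- stud: Stud, 86 mm tall, 180 g, upright. Origin: centre of foot's underside. Bar foot 18 (own x) by 50 (own y), 12 high; shank 12 thick; collar 36 across, 40 to 46 up; grey wing grip, parallel to the foot, 12 thick (own x) by 36 (own y), 52 to 86 up. Either way round is the same. Two bystanders differ only in the foot: round 50 mm, square 44 mm; these do not enter the slot.
- rail: Grey steel rail fixed on the shelf, 80 mm wide (own x), 300 long (own y), 32 high. Origin: centre of its underside, z up. Slot along own y in mid top: 32 wide between lips 4 thick (28 to 32 up), ends capped (4 mm). Below: channel 70 wide, floor 4 above the shelf; the stud's foot enters only lengthwise, may rise 12 mm under the lips and has room to turn.
- notch (a point): Where the shank belongs: point on the box tab's top face, 38 mm above the shelf, over the slot's middle, axes as the rail's. The tab, 5 mm thick, lies 1 mm over the rail. Its notch, 28 mm wide, opens to own -y: mouth 22 mm from this point, closed end 8 mm beyond it (+y). Rail clear for 80 mm before the mouth. The collar passes 6 mm over the tab when the foot is on the channel floor.
- clipbox: Black plastic box with a steel spring clip, fixed on the shelf, 126 mm (own x) by 176 mm (own y), 70 mm high. Origin: centre of its underside; same axes as the rail. It stands on the rail's +x side, 72 mm from the slot's middle (clip face 64 mm); its bright steel tab reaches from it across the rail to 30 mm past the slot's middle. Its place along the rail varies.
Not all that is in view belongs to the job. What is shaped like the stud but pink, turquoise or yellow is not meant.

How it is judged:
By the outcome, as a careful person would: the job done as asked, in the order asked, and still so for the second after the job is handed in, with the robot touching nothing.
It also fails if it takes over 48 s, if anything falls off the work surface, if the arm or the gripper's body presses on something with over 40 N, if the wrist force passes 120 N, or if a joint passes its speed limit or range.

## Working session

There is one attempt and no reset: what is moved stays moved. The work goes in short steps, Python scripts to look and compute and a shell command to move; the robot and the scene stay as the last step left them, time stands still between calls to the robot, and variables do not carry over. Pictures are saved under pics/ and viewed, and the job is handed in when it is done.

```bash
mkdir -p pics
cat > h.py <<'E'
import numpy as np,cv2
from cell import r
def snap(n,tag):
    im,d=r.camera(n); cv2.imwrite(f'pics/{tag}.png',im[:,:,::-1]); np.savez(f'pics/{tag}.npz',im=im,d=d); return im,d
def ray(n,u,v):
    c=r.calibration(n);K=np.array(c['K']);R=np.array(c['R']);t=np.array(c['t'])
    q=cv2.undistortPoints(np.array([[[u,v]]],float),K,np.array([c['k1'],0,0,0,0.]))[0,0]
    return -R.T@t, R.T@np.array([q[0],q[1],1])
def onz(n,u,v,z):
    o,d=ray(n,u,v); return o+d*(z-o[2])/d[2]
def cloud(n,d):
    c=r.calibration(n);K=np.array(c['K']);R=np.array(c['R']);t=np.array(c['t'])
    v,u=np.mgrid[0:400,0:640]; p=np.stack([u,v],-1).reshape(-1,1,2).astype(float)
    q=cv2.undistortPoints(p,K,np.array([c['k1'],0,0,0,0.]))[:,0]
    P=np.c_[q,np.ones(len(q))]*d.reshape(-1,1)
    return ((P-t)@R).reshape(400,640,3)
E
python3 - <<'E'
from h import *
snap('top','top0');snap('side','side0')
s=r.sense();print({k:np.round(v,3) for k,v in s.items()},r.tip_extent)
for n in('top','side'):
    c=r.calibration(n);print(n,c['K'],c['k1'],-np.array(c['R']).T@np.array(c['t']),np.round(c['R'],3))
E
```

```text
{'clock': np.float64(0.1), 'qpos': array([59.101, 24.446,  4.231, 92.046, -1.953, 63.644, -3.844]), 'dq': array([-0.05 , -0.037, -0.032, -0.082, -0.075, -0.057,  0.128]), 'effort': array([ 9.0000e-03, -9.3748e+01,  3.6770e+00, -4.5505e+01, -4.9000e-02,
        1.7000e-02,  0.0000e+00]), 'position': array([ 0.256, -0.624,  0.213]), 'ee_rot': array([[ 0.925,  0.38 , -0.001],
       [ 0.38 , -0.925,  0.001],
       [-0.   , -0.001, -1.   ]]), 'ft_force': array([ 0.022, -0.53 ,  0.408]), 'wrist_torque': array([ 0.025, -0.002,  0.029]), 'width': np.float64(0.094)} 0.008
top [[436.00132875   0.         319.1802484 ]
 [  0.         436.00132875 194.90430406]
 [  0.           0.           1.        ]] -0.05441317585445572 [ 0.3647289  -0.08155357  1.03376003] [[ 0.024 -1.    -0.017]
 [-0.98  -0.02  -0.197]
 [ 0.197  0.022 -0.98 ]]
side [[460.46112831   0.         316.21828486]
 [  0.         460.46112831 199.38107204]
 [  0.           0.           1.        ]] -0.034506768031016856 [ 0.33746645 -0.75187695  0.50497611] [[ 0.952 -0.304  0.018]
 [-0.146 -0.507 -0.85 ]
 [ 0.267  0.807 -0.527]]
```

View pics/top0.png

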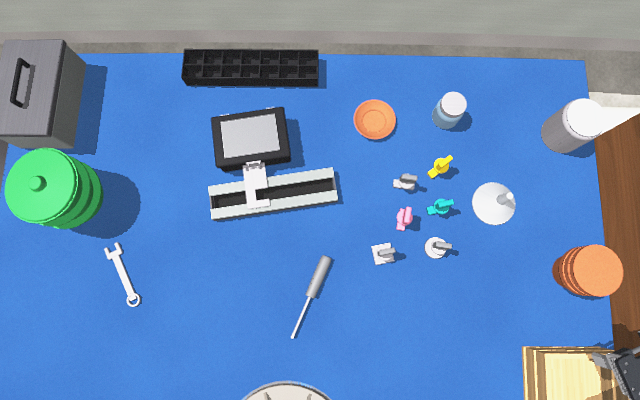

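View pics/side0.png

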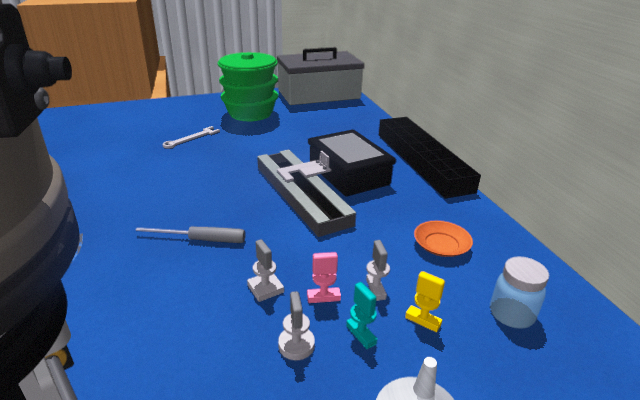

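The top view shows the box with its tab at (257,185) and the rail spanning (210-338, 170-217). The candidate bar-foot stud is at about (405,182) in the top view and (377,270) in the side view. The round one is at (437,247) and the square one at (384,253). I'll zoom in and measure.

```bash
python3 - <<'E'
import cv2,numpy as np
a=cv2.imread('pics/top0.png')
cv2.imwrite('pics/z1.png',cv2.resize(a[155:275,370:470],None,fx=5,fy=5,interpolation=cv2.INTER_CUBIC))
cv2.imwrite('pics/z2.png',cv2.resize(a[100:225,200:350],None,fx=4.7,fy=4.7,interpolation=cv2.INTER_CUBIC))
b=cv2.imread('pics/side0.png')
cv2.imwrite('pics/z3.png',cv2.resize(b[225:365,235:400],None,fx=4.2,fy=4.2,interpolation=cv2.INTER_CUBIC))
E
python3 - <<'E'
from h import *
P=cloud('top',np.load('pics/top0.npz')['d'])
Q=P[165:200,388:422].reshape(-1,3); im=np.load('pics/top0.npz')['im'][165:200,388:422].reshape(-1,3).astype(int)
m=(Q[:,2]>.06); print(np.c_[Q[m],im[m]].round(3)[:60])
E
```

```text
[[ 3.650e-01 -8.200e-02  1.034e+00  7.700e+01  1.390e+02  2.240e+02]
 [ 6.090e-01 -2.470e-01  8.500e-02  9.900e+01  1.380e+02  2.020e+02]
 [ 6.070e-01 -2.450e-01  8.400e-02  1.450e+02  1.520e+02  1.770e+02]
 [ 6.070e-01 -2.470e-01  8.600e-02  1.730e+02  1.760e+02  1.870e+02]
 [ 6.070e-01 -2.500e-01  8.200e-02  1.810e+02  1.840e+02  1.910e+02]
 [ 6.070e-01 -2.520e-01  8.400e-02  1.900e+02  1.930e+02  2.040e+02]
 [ 6.060e-01 -2.540e-01  8.700e-02  1.810e+02  1.840e+02  1.970e+02]
 [ 6.080e-01 -2.570e-01  8.200e-02  1.920e+02  1.950e+02  2.080e+02]
 [ 6.070e-01 -2.580e-01  8.700e-02  1.920e+02  2.000e+02  2.190e+02]
 [ 6.070e-01 -2.600e-01  8.600e-02  1.460e+02  1.670e+02  2.120e+02]
 [ 6.070e-01 -2.630e-01  8.700e-02  1.150e+02  1.450e+02  2.040e+02]
 [ 6.070e-01 -2.650e-01  8.400e-02  1.060e+02  1.380e+02  1.960e+02]
 [ 6.070e-01 -2.450e-01  7.300e-02  1.070e+02  1.200e+02  1.570e+02]
 [ 6.040e-01 -2.450e-01  8.500e-02  1.700e+02  1.680e+02  1.660e+02]
 [ 6.040e-01 -2.470e-01  8.700e-02  2.070e+02  2.070e+02  2.080e+02]
 [ 6.040e-01 -2.490e-01  8.600e-02  2.030e+02  2.050e+02  2.070e+
[... 2340 characters left out ...]
.110e+02]
 [ 6.010e-01 -2.540e-01  8.200e-02  2.050e+02  2.030e+02  2.100e+02]
 [ 5.990e-01 -2.560e-01  8.800e-02  2.100e+02  2.070e+02  2.160e+02]
 [ 6.000e-01 -2.580e-01  8.700e-02  2.060e+02  2.050e+02  2.110e+02]
 [ 6.000e-01 -2.610e-01  8.400e-02  2.070e+02  2.060e+02  2.130e+02]
 [ 6.000e-01 -2.620e-01  8.700e-02  2.050e+02  2.050e+02  2.100e+02]
 [ 6.010e-01 -2.650e-01  8.400e-02  2.040e+02  2.050e+02  2.110e+02]
 [ 6.000e-01 -2.670e-01  8.500e-02  2.030e+02  2.030e+02  2.090e+02]
 [ 5.990e-01 -2.690e-01  9.000e-02  2.000e+02  2.020e+02  2.070e+02]
 [ 6.000e-01 -2.710e-01  8.700e-02  1.970e+02  1.970e+02  2.030e+02]
 [ 6.000e-01 -2.740e-01  8.700e-02  2.030e+02  2.030e+02  2.060e+02]]
```

View pics/z1.png

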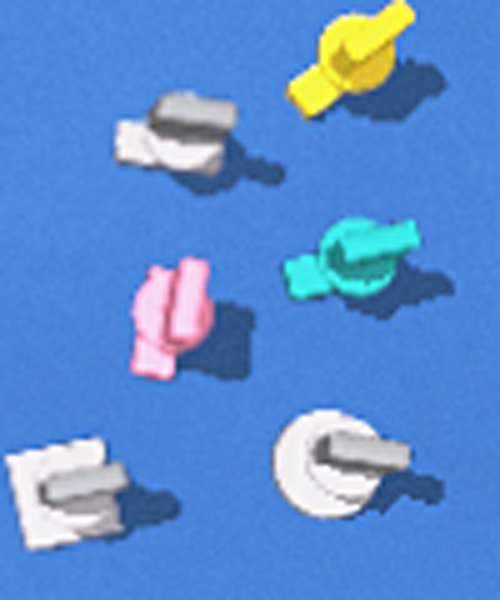

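View pics/z2.png

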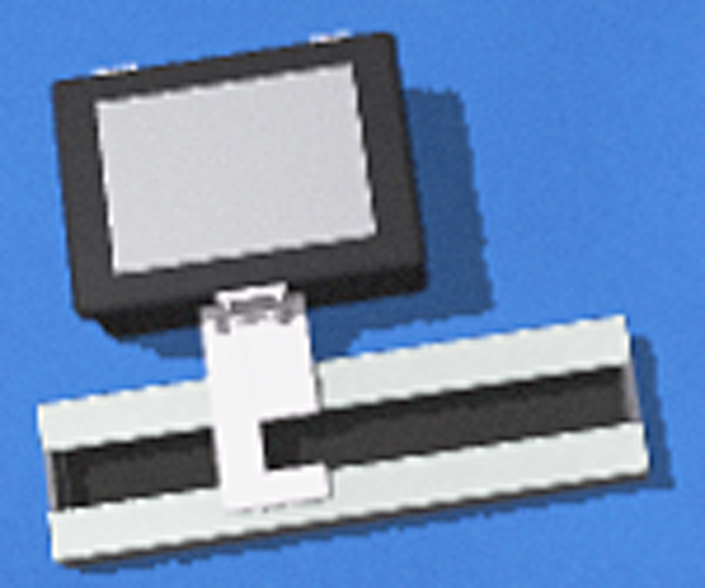

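View pics/z3.png

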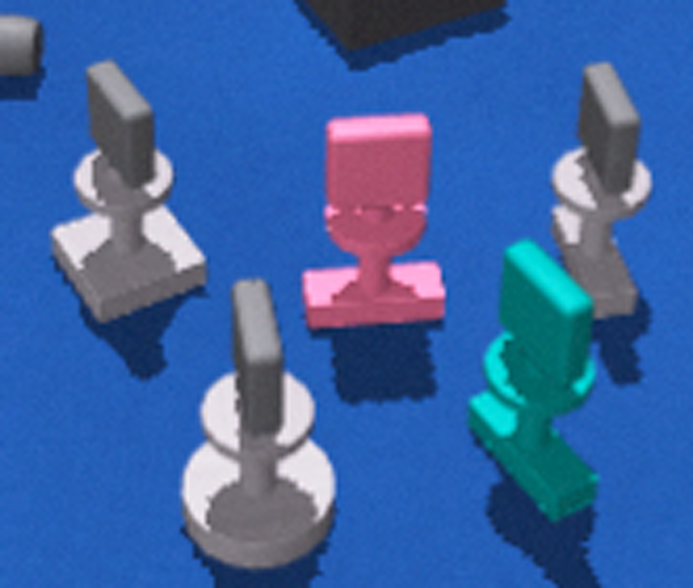

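The zooms confirm that the grey stud at top (405,182) has the narrow bar foot. The tab's mouth opens to the right, toward world -y. Next I'll measure poses.

Run:
```python
from h import *
def box(n,m,z):
    v,u=np.nonzero(m); p=np.array([onz(n,a,b,z)[:2] for a,b in zip(u,v)])
    (c,s,a)=cv2.minAreaRect((p*1000).astype(np.float32)); return np.round(c,1),np.round(s,1),round(a,1),len(u)
for n in('top','side'):
    f=np.load(f'pics/{n}0.npz');im=f['im'].astype(int);P=cloud(n,f['d'])
    gray=(im.max(2)-im.min(2))<45
    # wing
    near=np.hypot(P[...,0]-.6,P[...,1]+.26)<.05
    m=near&(P[...,2]>.055)
    q=P[m]; print(n,'wing',q.mean(0),len(q))
    t=near&(P[...,2]>.0815)&(P[...,2]<.1); q=P[t]; 
    c,s,a=cv2.minAreaRect((q[:,:2]*1000).astype(np.float32)); print(' top rect',c,s,a,np.median(q[:,2]))
    c=q[:,:2].mean(0);w,V=np.linalg.eigh(np.cov((q[:,:2]-c).T)); print(' pca',c,np.degrees(np.arctan2(*V[::-1,1])),np.sqrt(w*12))
    f=near&(P[...,2]>.007)&(P[...,2]<.02)&gray; q=P[f]; c,s,a=cv2.minAreaRect((q[:,:2]*1000).astype(np.float32)); print(' foot top',c,s,a,np.median(q[:,2]))
    # rail lips top
    reg=(P[...,0]>.45)&(P[...,0]<.7)&(P[...,1]<.25)&(P[...,1]>-.12)
    l=reg&gray&(P[...,2]>.025)&(P[...,2]<.046)&(im.min(2)>90)
    q=P[l]; c,s,a=cv2.minAreaRect((q[:,:2]*1000).astype(np.float32)); print(' rail',c,s,a,np.median(q[:,2]))
    b=reg&(P[...,2]>.06)&(P[...,2]<.08); q=P[b]; c,s,a=cv2.minAreaRect((q[:,:2]*1000).astype(np.float32)); print(' box',c,s,a,np.median(q[:,2]))
```

```text
top wing [ 0.599982   -0.25950743  0.07919859] 125
 top rect (601.8826293945312, -260.7728271484375) (31.970169067382812, 11.939566612243652) 85.02394104003906 0.08569668651635341
 pca [ 0.60149264 -0.26092203] 81.80454001869884 [0.01178318 0.03237346]
 foot top (601.163818359375, -260.832275390625) (48.81050109863281, 16.650802612304688) 81.13042449951172 0.011417525312298157
 rail (587.2863159179688, 54.6434326171875) (116.16271209716797, 300.2707214355469) 10.11131763458252 0.03318883367509389
 box (667.330322265625, 101.47571563720703) (78.98858642578125, 182.1502685546875) 4.454119682312012 0.06915501702856125
side wing [ 0.59843308 -0.2703972   0.0754095 ] 344
 top rect (601.1376342773438, -264.9750061035156) (37.30184555053711, 12.047216415405273) 82.82146453857422 0.08589262627354094
 pca [ 0.60012189 -0.26685235] 85.01857988640593 [0.01173209 0.03694923]
 foot top (600.6893310546875, -265.3738098144531) (50.73955535888672, 17.505434036254883) 84.64604949951172 0.012212602393034355
 rail (586.4119873046875, 51.37933349609375) (115.72025299072266, 302.3574523925781) 9.887737274169922 0.03306465343865787
 box (668.2593994140625, 95.81014251708984) (79.19029235839844, 180.14796447753906) 6.035946369171143 0.06947283827525066
```

Run:
```python
from h import *
g=lambda x,y:(200+(x-2)/4.7,100+(y-2)/4.7)
for n,p,z in [('TL',(40,405),.032),('TR',(625,317),.032),('BR',(646,466),.032),('BL',(56,556),.032),('notch c1',(262,422),.038),('c2',(265,468),.038),('m1',(322,411),.038),('m2',(328,464),.038),('tabBR',(331,500),.038),('tabBL',(228,509),.038)]:
    print(n,onz('top',*g(*p),z).round(4))
for n in('top','side'):
    f=np.load(f'pics/{n}0.npz');im=f['im'].astype(int);P=cloud(n,f['d'])
    l=(P[...,0]>.5)&(P[...,0]<.66)&(P[...,1]<.22)&(P[...,1]>-.12)&(P[...,2]>.022)&(P[...,2]<.05)&(im.min(2)>(170 if n=='top' else 110))
    # wide envelope: use region away from tab
    v,u=np.nonzero(l); q=np.array([onz(n,a,b,.032)[:2] for a,b in zip(u,v)])
    th=np.radians(10.)
    for it in range(4):
        ex=np.array([np.cos(th),np.sin(th)]);ey=np.array([-np.sin(th),np.cos(th)])
        c0=np.array([.5845,.053]);a=(q-c0)@ex;b=(q-c0)@ey
        sel=(b<20e-3)&(b>-.14)&(abs(a)<.046)
        bins=np.arange(-.13,.02,.01); out=[];cen=[]
        for x in bins:
            k=sel&(b>=x)&(b<x+.01)
            A=np.sort(a[k]); 
            if len(A)<8: continue
            lo=A[:3].mean();hi=A[-3:].mean(); inn=(A[A<0].max() if (A<0).any() else 0, A[A>0].min()if (A>0).any() else 0)
            out.append((x+.005,lo,hi,*inn))
        out=np.array(out); p=np.polyfit(out[:,0],(out[:,1]+out[:,2])/2,1); p2=np.polyfit(out[:,0],(out[:,3]+out[:,4])/2,1)
        th-=np.arctan(p[0])if n=='top' else np.arctan(p[0])
    print(n,'yaw',np.degrees(th),'offset outer',p,'slot',p2);print(out.round(4)[::3], 'b range',b[abs(a)<.046].min(),b[abs(a)<.046].max())
```

```text
TL [0.5825 0.2046 0.032 ]
TR [ 0.634  -0.0897  0.032 ]
BR [ 0.5576 -0.1015  0.032 ]
BL [0.5059 0.1908 0.032 ]
notch c1 [0.5748 0.0903 0.038 ]
c2 [0.5515 0.0876 0.038 ]
m1 [0.581  0.0606 0.038 ]
m2 [0.5541 0.0563 0.038 ]
tabBR [0.536 0.054 0.038]
tabBL [0.5304 0.1049 0.038 ]
top yaw 7.429762281747717 offset outer [ 0.00149667 -0.00848042] slot [-0.00617685 -0.01173113]
[[-0.125  -0.045   0.0302 -0.0257  0.0065]
 [-0.095  -0.0447  0.0288 -0.0269  0.0065]
 [-0.065  -0.0456  0.0274 -0.0283  0.005 ]
 [-0.035  -0.0447  0.026  -0.0297  0.0034]
 [-0.005  -0.0451  0.0243 -0.031   0.002 ]] b range -0.15035477159963448 0.15145389896047354Traceback (most recent call last):
  File "<stdin>", line 9, in <module>
  File "h.py", line 10, in onz
    o,d=ray(n,u,v); return o+d*(z-o[2])/d[2]
        ~~~^^^^^^^
  File "h.py", line 6, in ray
    c=r.calibration(n);K=np.array(c['K']);R=np.array(c['R']);t=np.array(c['t'])
ValueError: time passes only in moves, steps and waits
```

Run:
```python
import cv2
b=cv2.imread('pics/side0.png')
cv2.imwrite('pics/z4.png',cv2.resize(b[140:240,250:400],None,fx=5,fy=5,interpolation=cv2.INTER_CUBIC))
```

```text
(no output)
```

View pics/z4.png

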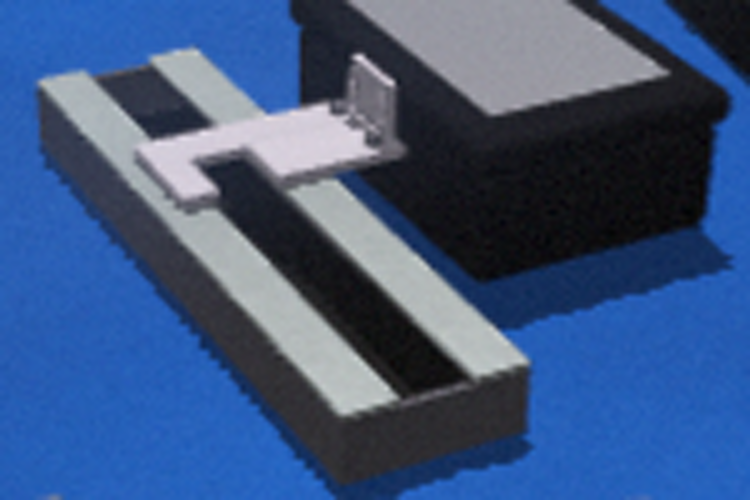

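The side view shows the same geometry, with the notch's closed end at about (297,171) px. I'll cross-check the corner positions there, with the calibration cached.

```bash
python3 - <<'E'
s=open('h.py').read()
s=s.replace("def snap","C={n:r.calibration(n) for n in('top','side')}\ndef snap").replace("c=r.calibration(n)","c=C[n]")
open('h.py','w').write(s)
E
python3 - <<'E'
from h import *
g=lambda x,y:(250+(x-2)/5,140+(y-2)/5)
Q={}
for n,p,z in [('NR',(529,364),.032),('NL',(335,416),.032),('FL',(38,82),.032),('FR',(195,49),.032),('c1',(247,149),.038),('c2',(195,162),.038),('m2',(220,189),.038),('m1',(285,180),.038)]:
    Q[n]=onz('side',*g(*p),z); print(n,Q[n].round(4))
print('ctr',sum(Q[k] for k in('NR','NL','FL','FR'))/4)
for a,b in(('NR','FR'),('NL','FL')):
    d=Q[b]-Q[a];print(np.degrees(np.arctan2(-d[0],d[1])),np.linalg.norm(d))
# stud wing top rectangles at z=.086, and foot mean, both views
for n in('top','side'):
    f=np.load(f'pics/{n}0.npz');P=cloud(n,f['d'])
    t=(np.hypot(P[...,0]-.6,P[...,1]+.262)<.04)&(P[...,2]>.055)&(P[...,2]<.1)
    v,u=np.nonzero(t); print(n,u.min(),u.max(),v.min(),v.max())
E
```

```text
NR [ 0.6336 -0.0927  0.032 ]
NL [ 0.5536 -0.1048  0.032 ]
FL [0.5047 0.1883 0.032 ]
FR [0.5827 0.2024 0.032 ]
c1 [0.5758 0.0889 0.038 ]
c2 [0.5514 0.0837 0.038 ]
m2 [0.5554 0.058  0.038 ]
m1 [0.5836 0.0581 0.038 ]
ctr [0.56867044 0.04830027 0.032     ]
9.801703171023572 0.2994310189092975
9.467947548869022 0.2970846159230089
top 400 416 173 182
side 373 387 240 270
```

Run:
```python
import cv2
a=cv2.imread('pics/top0.png');cv2.imwrite('pics/z5.png',cv2.resize(a[165:200,385:425],None,fx=16,fy=16,interpolation=cv2.INTER_CUBIC))
a=cv2.imread('pics/side0.png');cv2.imwrite('pics/z6.png',cv2.resize(a[235:305,355:400],None,fx=8,fy=8,interpolation=cv2.INTER_CUBIC))
```

```text
(no output)
```

View pics/z5.png

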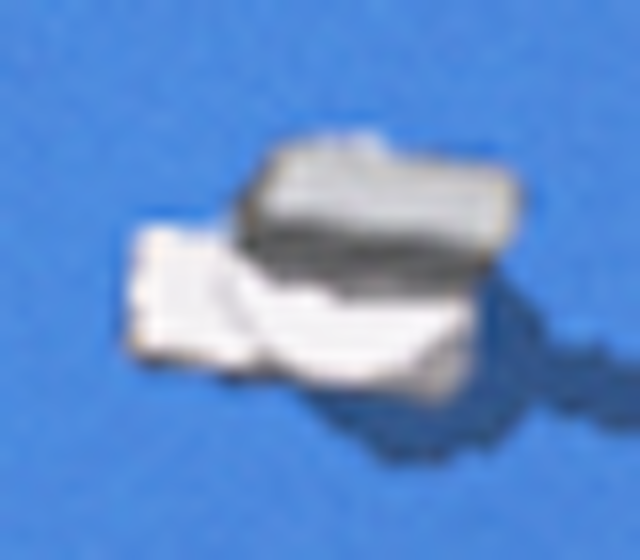

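View pics/z6.png

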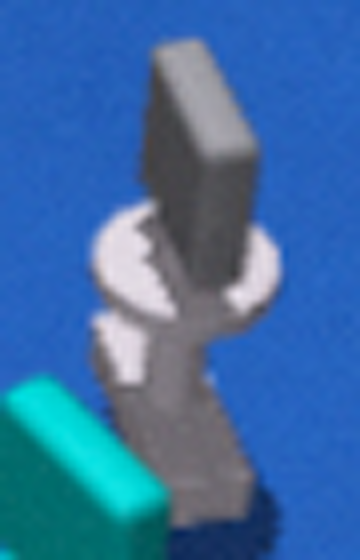

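Run:
```python
from h import *
g=lambda x,y:(385+(x-7.5)/16,165+(y-7.5)/16)
W=np.array([onz('top',*g(*p),.086)[:2] for p in((270,150),(520,170),(495,243),(250,220))])
g2=lambda x,y:(355+(x-3.5)/8,235+(y-3.5)/8)
V=np.array([onz('side',*g2(*p),.086)[:2] for p in((157,45),(200,40),(258,148),(208,158))])
F=np.array([onz('top',*g(*p),.012)[:2] for p in((140,228),(130,345))]); print('foot end mid top',F.mean(0),F)
yaw=lambda d:np.degrees(np.arctan2(-d[0],d[1]))
for X in(W,V):print(X.round(4).tolist(),X.mean(0))
print(yaw(W[0]-W[1]),yaw(W[3]-W[2]),yaw(V[0]-V[3]),yaw(V[1]-V[2]))
s=r.sense();print(s['position'],s['clock'])
```

```text
foot end mid top [ 0.60402679 -0.23558221] [[ 0.61305448 -0.23642069]
 [ 0.5949991  -0.23474374]]
[[0.6067, -0.2435], [0.6045, -0.2784], [0.5939, -0.2747], [0.5965, -0.2406]] [ 0.6004129  -0.25929765]
[[0.5987, -0.2472], [0.6072, -0.2481], [0.6038, -0.2812], [0.5938, -0.2813]] [ 0.60089039 -0.26444441]
-3.521959138461782 -4.33096736198402 -8.240615362996119 -5.927516981885799
[ 0.2563296  -0.62404429  0.21286929] 0.1
```

The views disagree by about 2-4 mm in y, so I'll use the averages:
- **Stud:** (0.6005, -0.262), yaw about -6°
- **Rail:** yaw about 9.8°
- **Notch:** about (0.5646, 0.0798)

I'll check clearance along the path, then compute the first move.

```bash
cat >> h.py <<'E'
from scipy.spatial.transform import Rotation as Ro
def togo(p,yaw_y):
    """target TCP pos, world yaw of tool y (deg), tool down"""
    s=r.sense();R=np.array(s['ee_rot'])
    y=np.array([np.cos(np.radians(yaw_y)),np.sin(np.radians(yaw_y)),0]);z=np.array([0,0,-1.]);x=np.cross(y,z)
    T=np.c_[x,y,z]
    print('clock',round(float(s['clock']),2),'pos',np.round(s['position'],4),'yawy',round(np.degrees(np.arctan2(R[1,1],R[0,1])),2),'F',np.round(s['ft_force'],1),'w',round(float(s['width']),4),'q7',round(s['qpos'][6],1))
    print('shift',np.round(R.T@(np.array(p)-s['position']),4),'rot',np.round(Ro.from_matrix(R.T@T).as_rotvec(degrees=True),2))
E
python3 - <<'E'
from h import *
P=cloud('top',np.load('pics/top0.npz')['d']);Q=P.reshape(-1,3);Q=Q[(Q[:,2]<.5)&(Q[:,2]>.02)]
a=np.array([.256,-.624]);b=np.array([.6,-.262])
for t in np.linspace(0.1,1,10):
    c=a+t*(b-a);k=np.hypot(*(Q[:,:2]-c).T)<.1; print(c.round(2),Q[k][:,2].max().round(3) if k.any() else 0)
togo([.6005,-.262,.16],-6); togo([.6005,-.262,.061],-6)
E
```

```text
[ 0.29 -0.59] 0.347
[ 0.32 -0.55] 0.347
[ 0.36 -0.52] 0.125
[ 0.39 -0.48] 0
[ 0.43 -0.44] 0.088
[ 0.46 -0.41] 0.089
[ 0.5  -0.37] 0.089
[ 0.53 -0.33] 0.09
[ 0.57 -0.3 ] 0.092
[ 0.6  -0.26] 0.092
clock 0.1 pos [ 0.2563 -0.624   0.2129] yawy -67.67 F [ 0.  -0.5  0.4] w 0.0939 q7 -3.8
shift [ 0.4559 -0.2041  0.0531] rot [-6.000e-02 -3.000e-02 -6.167e+01]
clock 0.1 pos [ 0.2563 -0.624   0.2129] yawy -67.67 F [ 0.  -0.5  0.4] w 0.0939 q7 -3.8
shift [ 0.4559 -0.2039  0.1521] rot [-6.000e-02 -3.000e-02 -6.167e+01]
```

```bash
python3 -m handwheel '[[120,0.03,-0.013,0,0,0,-4],[120,0.07,-0.03,0,0,0,-9],[120,0.11,-0.05,0,0,0,-15],[120,0.15,-0.067,0,0,0,-21],[120,0.19,-0.085,0.0,0,0,-26],[120,0.23,-0.103,0.0,0,0,-32],[120,0.27,-0.121,0.01,0,0,-38],[120,0.31,-0.139,0.02,0,0,-44],[120,0.35,-0.157,0.03,0,0,-50],[120,0.39,-0.175,0.04,0,0,-55],[120,0.425,-0.19,0.05,0,0,-59],[120,0.446,-0.199,0.053,0,0,-61],[120,0.456,-0.204,0.053,0,0,-61.7],[120,0.456,-0.204,0.053,0,0,-61.7],[120,0.456,-0.204,0.053,0,0,-61.7]]'
python3 - <<'E'
from h import *
im,d=snap('top','top1');togo([.6005,-.262,.061],-6)
cv2.imwrite('pics/z7.png',cv2.resize(im[100:260,330:530,::-1],None,fx=3.5,fy=3.5))
im,d=snap('side','side1')
cv2.imwrite('pics/z8.png',cv2.resize(im[150:330,280:480,::-1],None,fx=3.3,fy=3.3))
E
```

```text
clock: 1.6
position: [0.5999, -0.2642, 0.1609]
ee_rot: [[0.107, 0.994, -0.0], [0.994, -0.107, -0.001], [-0.001, -0.0, -1.0]]
ft_force: [0.1, -0.4, -0.2]
width: 0.0495
clock 1.65 pos [ 0.5997 -0.2645  0.1609] yawy -6.16 F [-0.4  0.1 -0.3] w 0.0498 q7 5.0
shift [0.0026 0.0005 0.0999] rot [ 0.    0.06 -0.16]
```

View pics/z7.png

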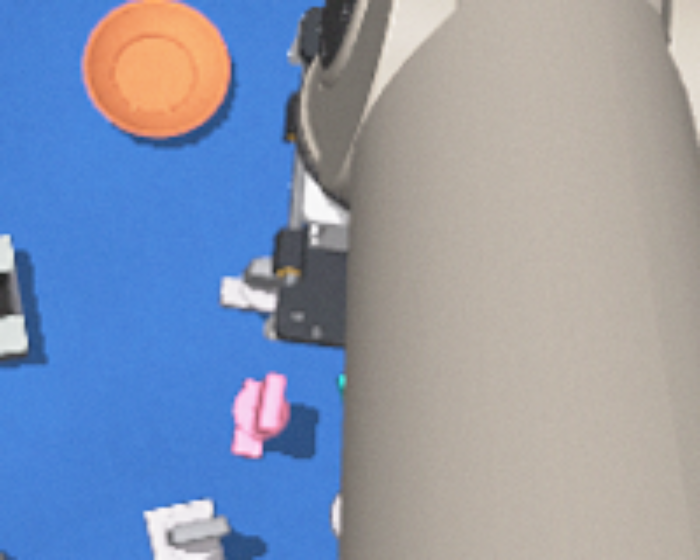

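View pics/z8.png

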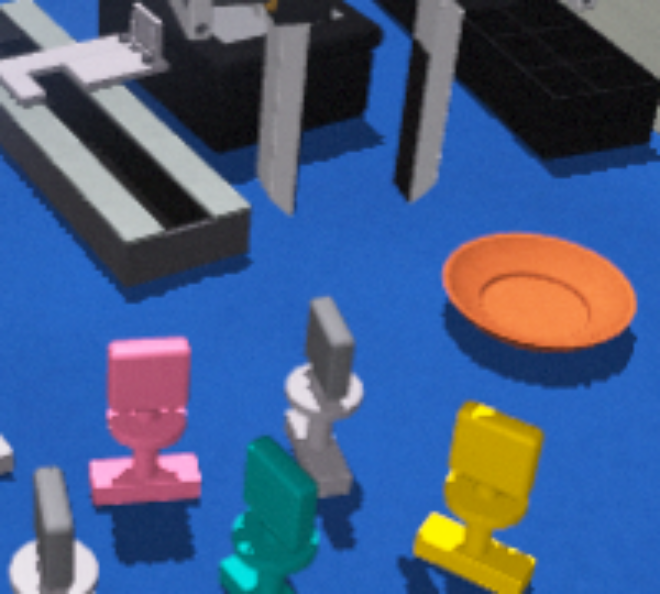

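The jaws are open and aligned above the grey stud, and the neighbouring studs are clear. Next I lower and grip.

```bash
python3 -m handwheel '[[120,0.0025,0.0005,0.03,0,0,0],[120,0.0025,0.0005,0.06,0,0,0],[120,0.0025,0.0005,0.085,0,0,0],[120,0.0025,0.0005,0.097,0,0,0],[120,0.0025,0.0005,0.099,0,0,0],[120,0.0025,0.0005,0.099,0,0,0],[255,0.0025,0.0005,0.099,0,0,0],[255,0.0025,0.0005,0.099,0,0,0],[255,0.0025,0.0005,0.099,0,0,0],[255,0.0025,0.0005,0.099,0,0,0],[255,0.0025,0.0005,0.099,0,0,0],[255,0.0025,0.0005,0.099,0,0,0]]'
python3 - <<'E'
from h import *
im,d=snap('side','side2')
cv2.imwrite('pics/z9.png',cv2.resize(im[150:330,280:480,::-1],None,fx=3.3,fy=3.3))
togo([.6005,-.262,.141],-6)
E
```

```text
clock: 2.9
position: [0.6016, -0.2599, 0.0616]
ee_rot: [[0.104, 0.995, 0.0], [0.995, -0.104, -0.0], [0.0, 0.0, -1.0]]
ft_force: [-0.3, -0.0, 1.5]
width: 0.0117
clock 2.95 pos [ 0.6016 -0.2599  0.0617] yawy -5.97 F [0.  0.3 2.3] w 0.0117 q7 2.7
shift [-0.0022 -0.0009 -0.0793] rot [ 0.01 -0.    0.03]
```

View pics/z9.png

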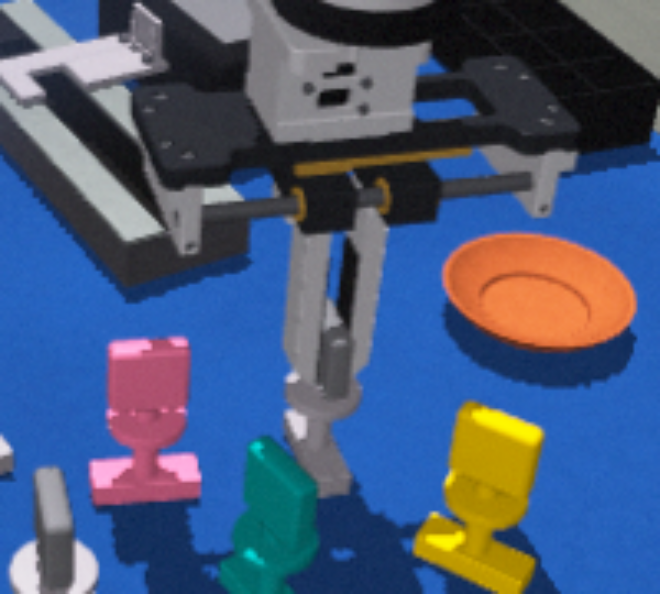

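The stud is gripped (width 11.7 mm). Next I lift it and carry it above the open slot.

```bash
python3 - <<'E'
from h import *
togo([.5748,.0207,.141],9.8)
E
python3 -m handwheel '[[255,0,0,-0.02,0,0,0],[255,0,0,-0.045,0,0,0],[255,0,0,-0.07,0,0,0],[255,0,0,-0.08,0,0,0],[255,0,0,-0.08,0,0,0]]'
python3 - <<'E'
from h import *
togo([.5748,.0207,.141],9.8)
E
```

```text
clock 2.95 pos [ 0.6016 -0.2599  0.0617] yawy -5.97 F [0.  0.3 2.3] w 0.0117 q7 2.7
shift [ 0.2763 -0.0559 -0.0794] rot [ 1.000e-02  0.000e+00 -1.577e+01]
clock: 3.45
position: [0.6021, -0.2602, 0.1425]
ee_rot: [[0.104, 0.995, 0.002], [0.995, -0.104, -0.001], [-0.001, 0.002, -1.0]]
ft_force: [-0.4, -0.3, -2.3]
width: 0.0119
clock 3.45 pos [ 0.6021 -0.2602  0.1425] yawy -5.98 F [-0.4 -0.3 -2.3] w 0.0119 q7 4.4
shift [ 0.2765 -0.0564  0.0013] rot [  0.11   0.05 -15.78]
```

```bash
python3 -m handwheel '[[255,0.02,-0.004,0,0,0,-1],[255,0.05,-0.01,0,0,0,-3],[255,0.085,-0.017,0,0,0,-5],[255,0.12,-0.024,0,0,0,-7],[255,0.155,-0.031,0,0,0,-9],[255,0.19,-0.038,0,0,0,-11],[255,0.225,-0.045,0,0,0,-13],[255,0.255,-0.052,0,0,0,-15],[255,0.27,-0.055,0,0,0,-15.7],[255,0.2765,-0.0564,0,0,0,-15.7],[255,0.2765,-0.0564,0,0,0,-15.7],[255,0.2765,-0.0564,0,0,0,-15.7]]'
python3 - <<'E'
from h import *
im,d=snap('top','top3');
cv2.imwrite('pics/z10.png',cv2.resize(im[90:240,190:390,::-1],None,fx=3.8,fy=3.8))
im,d=snap('side','side3')
cv2.imwrite('pics/z11.png',cv2.resize(im[50:240,220:420,::-1],None,fx=3.1,fy=3.1,interpolation=2))
togo([.5748,.0207,.067],9.8)
E
```

```text
clock: 4.65
position: [0.5742, 0.0195, 0.1411]
ee_rot: [[-0.167, 0.986, -0.001], [0.986, 0.167, -0.0], [-0.0, -0.001, -1.0]]
ft_force: [-0.3, -0.8, -0.8]
width: 0.0121
clock 4.75 pos [0.5743 0.0194 0.1413] yawy 9.61 F [-0.2 -0.5 -1.7] w 0.0119 q7 -8.7
shift [0.0012 0.0007 0.0743] rot [-0.02  0.02 -0.19]
```

View pics/z10.png

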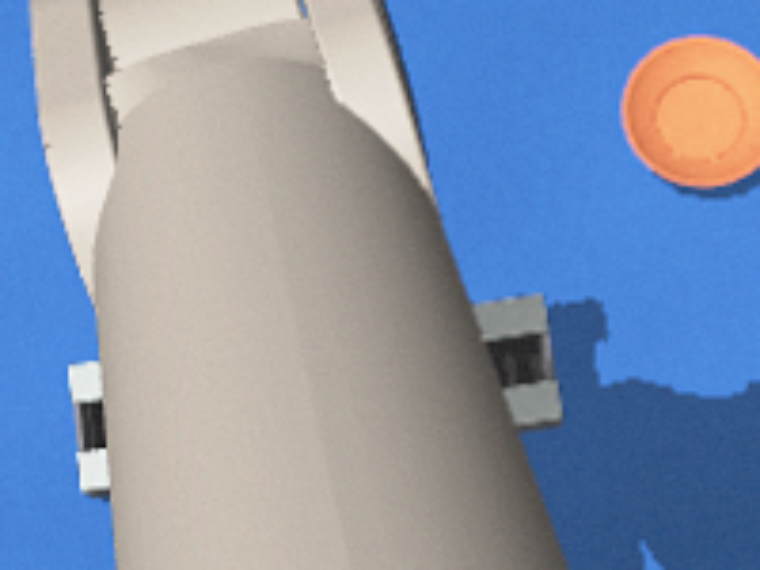

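View pics/z11.png

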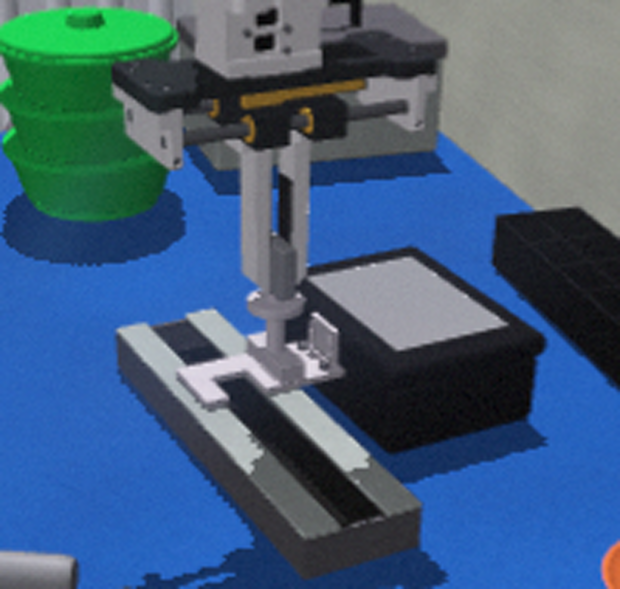

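Run:
```python
import cv2
a=cv2.imread('pics/side3.png');cv2.imwrite('pics/z12.png',cv2.resize(a[120:180,290:330],None,fx=10,fy=10,interpolation=cv2.INTER_CUBIC))
```

```text
(no output)
```

View pics/z12.png

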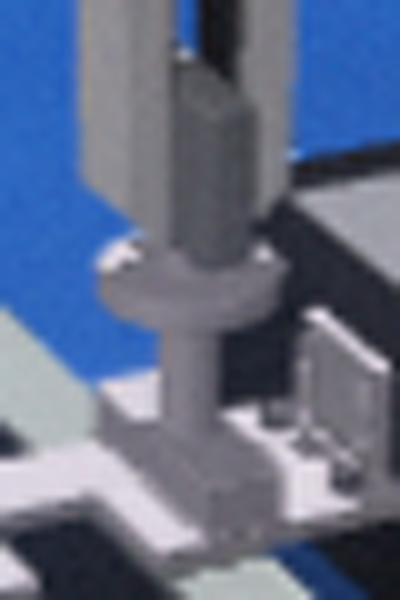

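Run:
```python
from h import *
g=lambda x,y:(290+(x-4.5)/10,120+(y-4.5)/10)
ey=np.array([-np.sin(np.radians(9.7)),np.cos(np.radians(9.7))])
for p,z in(((244,531),.0796),((244,480),.0916),((195,300),.1222)):
    q=onz('side',*g(*p),z)[:2];print(q, q+.025*ey if z<.1 else '', 'tcp .5743 .0194')
```

```text
[ 0.57874269 -0.00669333] [0.57453046 0.01794926] tcp .5743 .0194
[ 0.57807436 -0.00821518] [0.57386213 0.01642741] tcp .5743 .0194
[0.57328228 0.00925631]  tcp .5743 .0194
```

In the side view the stud sits about 2 mm behind the TCP and 62 mm short of the notch, laterally on the slot line within 2 mm. Next I lower it into the slot.

```bash
python3 -m handwheel '[[255,0,0.001,0.02,0,0,0],[255,0,0.001,0.035,0,0,0],[255,0,0.001,0.045,0,0,0],[255,0,0.001,0.055,0,0,0],[255,0,0.001,0.063,0,0,0],[255,0,0.001,0.069,0,0,0],[255,0,0.001,0.072,0,0,0],[255,0,0.001,0.073,0,0,0],[255,0,0.001,0.073,0,0,0]]'
python3 - <<'E'
from h import *
im,d=snap('side','side4')
cv2.imwrite('pics/z13.png',cv2.resize(im[110:240,250:380,::-1],None,fx=4.5,fy=4.5,interpolation=2))
togo([.5648,.0798,.067],9.8)
E
```

```text
clock: 5.65
position: [0.5753, 0.0211, 0.0687]
ee_rot: [[-0.169, 0.986, 0.0], [0.986, 0.169, 0.0], [0.0, 0.0, -1.0]]
ft_force: [0.6, -0.7, -2.0]
width: 0.0117
clock 5.7 pos [0.5754 0.0211 0.0688] yawy 9.73 F [-0.   0.6 -1.8] w 0.0121 q7 -11.7
shift [ 0.0596 -0.0005  0.0018] rot [ 0.03  0.   -0.07]
```

View pics/z13.png

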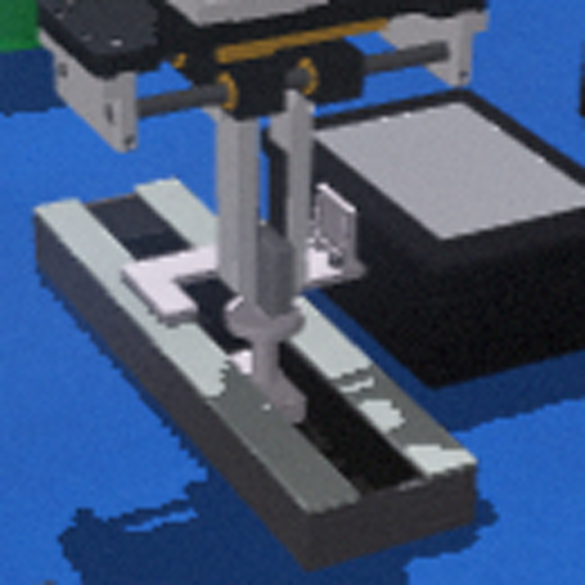

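The foot is in the slot, clear of both lips and short of the mouth, with no contact force. Next I slide it 54 mm along the rail.

```bash
python3 -m handwheel '[[255,0,0,0.0015,0,0,0],[255,0.008,0,0.0015,0,0,0],[255,0.016,0,0.0015,0,0,0],[255,0.025,0,0.0015,0,0,0],[255,0.034,0,0.0015,0,0,0],[255,0.042,0,0.0015,0,0,0],[255,0.049,0,0.0015,0,0,0],[255,0.054,0,0.0015,0,0,0],[255,0.054,0,0.0015,0,0,0],[255,0.054,0,0.0015,0,0,0]]'
python3 - <<'E'
from h import *
im,d=snap('side','side5')
cv2.imwrite('pics/z14.png',cv2.resize(im[130:190,265:335,::-1],None,fx=9,fy=9,interpolation=2))
togo([.5648,.0798,.067],9.8)
E
```

```text
clock: 6.7
position: [0.5661, 0.0741, 0.067]
ee_rot: [[-0.169, 0.986, -0.0], [0.986, 0.169, -0.0], [-0.0, -0.0, -1.0]]
ft_force: [0.3, 0.4, -3.0]
width: 0.0115
clock 6.75 pos [0.5661 0.0739 0.067 ] yawy 9.71 F [-0.  -0.7 -2.2] w 0.0118 q7 -17.5
shift [ 0.006  -0.0003 -0.    ] rot [ 0.    0.01 -0.09]
```

View pics/z14.png

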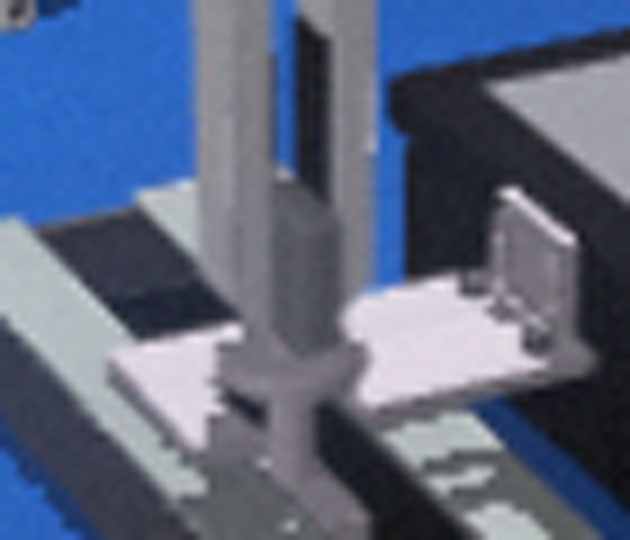

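The shank is entering the notch centred and without force. I'll feel for the closed end in small steps.

```bash
python3 -m handwheel '[[255,0.003,0,0,0,0,0],[255,0.006,0,0,0,0,0],[255,0.006,0,0,0,0,0],[255,0.006,0,0,0,0,0]]'; python3 -m handwheel '[[255,0.001,0,0,0,0,0],[255,0.002,0,0,0,0,0],[255,0.002,0,0,0,0,0]]';python3 -m handwheel '[[255,0.001,0,0,0,0,0],[255,0.001,0,0,0,0,0]]';python3 -m handwheel '[[255,0.001,0,0,0,0,0],[255,0.001,0,0,0,0,0]]'
```

```text
clock: 7.15
position: [0.565, 0.0803, 0.067]
ee_rot: [[-0.169, 0.986, -0.0], [0.986, 0.169, 0.0], [0.0, -0.0, -1.0]]
ft_force: [-0.3, -0.3, -1.2]
width: 0.0115
clock: 7.45
position: [0.5647, 0.0824, 0.067]
ee_rot: [[-0.169, 0.986, 0.0], [0.986, 0.169, 0.0], [0.0, 0.0, -1.0]]
ft_force: [-0.2, -0.1, -1.4]
width: 0.0119
clock: 7.65
position: [0.5645, 0.0834, 0.067]
ee_rot: [[-0.169, 0.986, 0.0], [0.986, 0.169, 0.0], [0.0, 0.0, -1.0]]
ft_force: [0.3, -0.1, -2.1]
width: 0.0118
clock: 7.85
position: [0.5643, 0.0843, 0.067]
ee_rot: [[-0.169, 0.986, -0.0], [0.986, 0.169, 0.0], [0.0, -0.0, -1.0]]
ft_force: [0.1, -0.2, -1.2]
width: 0.0118
```

```bash
for i in 1; do python3 -m handwheel '[[255,0.001,0,0,0,0,0],[255,0.001,0,0,0,0,0]]'; python3 -m handwheel '[[255,0.001,0,0,0,0,0],[255,0.001,0,0,0,0,0]]'; done | grep -E 'pos|force'
python3 - <<'E'
from h import *
im,d=snap('side','side6')
cv2.imwrite('pics/z15.png',cv2.resize(im[130:190,265:335,::-1],None,fx=9,fy=9,interpolation=2))
E
```

```text
position: [0.5642, 0.0853, 0.067]
ft_force: [-0.0, -0.1, -1.0]
position: [0.5641, 0.0857, 0.067]
ft_force: [1.4, -2.4, -0.9]
```

View pics/z15.png

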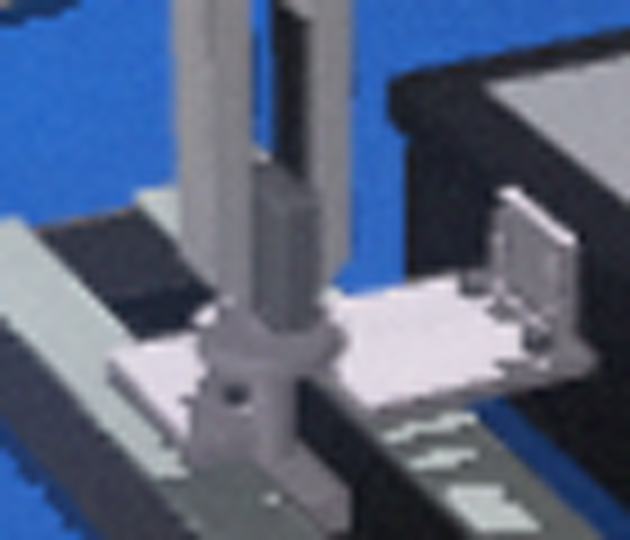

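The force rose to 2.4 N against the motion at TCP y≈0.0857, so the shank is against the notch's closed end. I'll back off about 1 mm and do the quarter turn about the stud's axis.

```bash
python3 -m handwheel '[[255,-0.0015,0,0,0,0,0],[255,-0.0015,0,0,0,0,8],[255,-0.0016,0.0005,0,0,0,16],[255,-0.0017,0.001,0,0,0,24],[255,-0.0018,0.0012,0,0,0,32],[255,-0.002,0.0014,0,0,0,40],[255,-0.0022,0.0015,0,0,0,48],[255,-0.0025,0.0017,0,0,0,56],[255,-0.0028,0.0018,0,0,0,64],[255,-0.003,0.0019,0,0,0,72],[255,-0.0033,0.002,0,0,0,80],[255,-0.0035,0.002,0,0,0,86],[255,-0.0035,0.002,0,0,0,90],[255,-0.0035,0.002,0,0,0,90],[255,-0.0035,0.002,0,0,0,90]]'
python3 - <<'E'
from h import *
togo([.5648,.0798,.067],-80.2)
im,d=snap('side','side7')
cv2.imwrite('pics/z16.png',cv2.resize(im[110:200,250:350,::-1],None,fx=6,fy=6,interpolation=2))
E
```

```text
clock: 9.8
position: [0.5665, 0.0833, 0.067]
ee_rot: [[0.985, 0.172, -0.0], [0.172, -0.985, 0.0], [-0.0, -0.0, -1.0]]
ft_force: [-0.6, -0.5, -1.9]
width: 0.0121
clock 9.8 pos [0.5665 0.0833 0.067 ] yawy -80.12 F [-0.6 -0.5 -1.9] w 0.0121 q7 -96.7
shift [-0.0023  0.0031 -0.    ] rot [-0.01  0.    0.08]
```

View pics/z16.png

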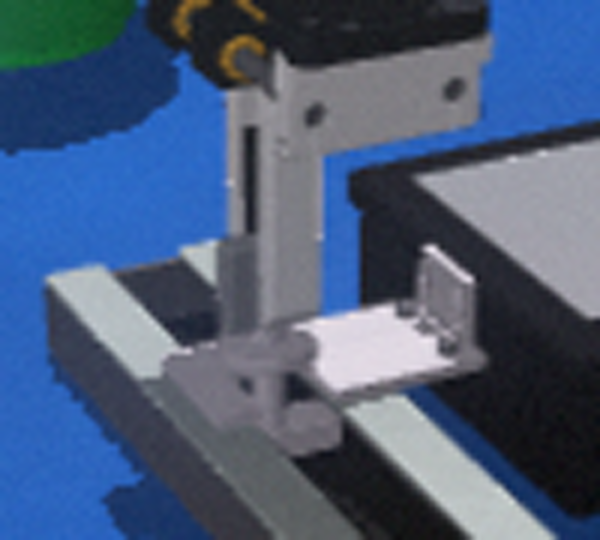

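Run:
```python
import cv2
a=cv2.imread('pics/side7.png')[155:195,275:325];cv2.imwrite('pics/z17.png',cv2.resize(cv2.convertScaleAbs(a,alpha=1.5,beta=20),None,fx=14,fy=14,interpolation=cv2.INTER_CUBIC))
```

```text
(no output)
```

View pics/z17.png

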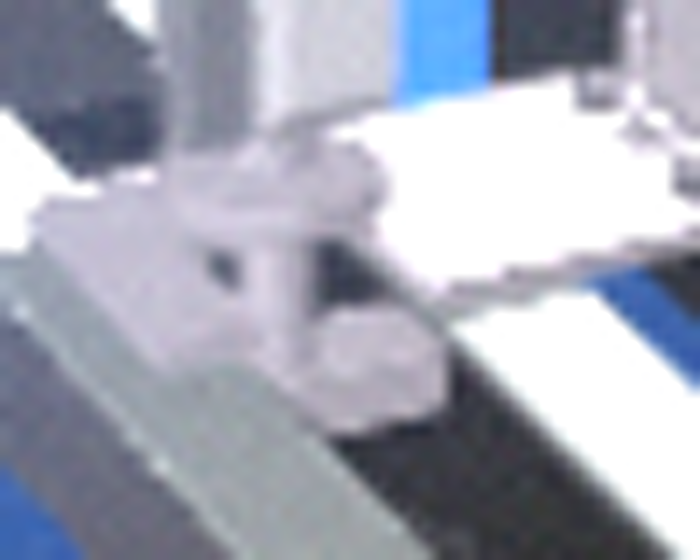

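The foot now lies crosswise under the lips. I'll check again against the closed end by pushing along the rail (tool -y).

```bash
for i in 1; do python3 -m handwheel '[[255,0,-0.001,0,0,0,0],[255,0,-0.001,0,0,0,0]]'; python3 -m handwheel '[[255,0,-0.001,0,0,0,0],[255,0,-0.001,0,0,0,0]]'; done | grep -E 'pos|force|wid'
```

```text
position: [0.5665, 0.0835, 0.067]
ft_force: [0.3, -5.0, -1.5]
width: 0.0115
position: [0.5665, 0.0837, 0.067]
ft_force: [1.6, -7.1, -2.2]
width: 0.0121
```

Contact again at TCP y≈0.0834, which shows d≈2 mm and the shank home. I'll back off about 1 mm, set the foot on the channel floor, and release.

```bash
python3 -m handwheel '[[255,0,0.0015,0,0,0,0],[255,0,0.003,0,0,0,0],[255,0,0.003,0.0005,0,0,0],[255,0,0.003,0.001,0,0,0],[255,0,0.003,0.0012,0,0,0],[255,0,0.003,0.0012,0,0,0]]'
```

```text
clock: 10.85
position: [0.5667, 0.0823, 0.0658]
ee_rot: [[0.986, 0.169, -0.0], [0.169, -0.986, 0.0], [-0.0, -0.0, -1.0]]
ft_force: [0.3, 0.0, -1.3]
width: 0.0118
```

```bash
python3 -m handwheel '[[255,0,0,0.0005,0,0,0],[255,0,0,0.0005,0,0,0],[255,0,0,0.0005,0,0,0]]' | grep -E 'pos|force'; python3 -m handwheel '[[255,0,0,0.0007,0,0,0],[255,0,0,0.0007,0,0,0],[255,0,0,0.0007,0,0,0]]' | grep -E 'pos|force'
```

```text
position: [0.5668, 0.0822, 0.0656]
ft_force: [-2.9, 0.6, 5.7]
position: [0.5669, 0.0822, 0.0655]
ft_force: [-6.4, -0.7, 17.8]
```

The foot is on the floor with an upward force of 18 N. I'll relieve that, then open and retreat.

```bash
python3 -m handwheel '[[255,0,0,-0.0008,0,0,0],[255,0,0,-0.0008,0,0,0]]' | grep -E 'pos|force'; python3 -m handwheel '[[200,0,0,0,0,0,0],[200,0,0,0,0,0,0],[160,0,0,0,0,0,0],[140,0,0,0,0,0,0],[140,0,0,0,0,0,0],[140,0,0,-0.01,0,0,0],[140,0,0,-0.03,0,0,0],[140,0,0,-0.06,0,0,0],[140,0,0,-0.1,0,0,0],[140,0,0,-0.14,0,0,0],[140,0,0,-0.15,0,0,0]]'
python3 - <<'E'
from h import *
im,d=snap('side','side8')
cv2.imwrite('pics/z18.png',cv2.resize(im[110:200,250:350,::-1],None,fx=6,fy=6,interpolation=2))
E
```

```text
position: [0.5669, 0.0821, 0.0656]
ft_force: [-0.6, 0.1, 6.1]
clock: 12.75
position: [0.5685, 0.0824, 0.2206]
ee_rot: [[0.986, 0.169, 0.006], [0.169, -0.986, 0.002], [0.006, -0.001, -1.0]]
ft_force: [0.6, 0.5, -1.0]
width: 0.0424
```

View pics/z18.png

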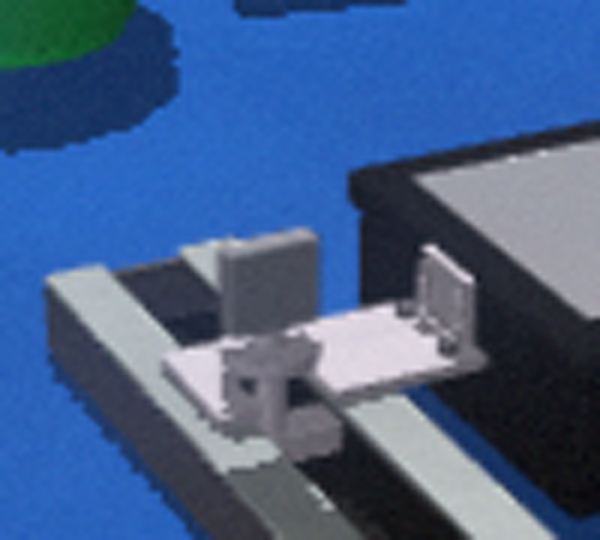

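The stud stands upright in the notch with its wing crosswise. I'll move the arm aside to check from above.

```bash
python3 -m handwheel '[[140,0,0.02,0,0,0,0],[140,0,0.06,0,0,0,0],[140,0,0.1,0,0,0,0],[140,0,0.14,0,0,0,0],[140,0,0.18,0,0,0,0],[140,0,0.22,0,0,0,0],[140,0,0.26,0,0,0,0],[140,0,0.29,0,0,0,0],[140,0,0.3,0,0,0,0],[140,0,0.3,0,0,0,0]]'
python3 - <<'E'
from h import *
im,d=snap('top','top9')
cv2.imwrite('pics/z19.png',cv2.resize(im[140:220,205:305,::-1],None,fx=7,fy=7,interpolation=2))
P=cloud('top',d);t=(np.hypot(P[...,0]-.565,P[...,1]-.08)<.04)&(P[...,2]>.084)&(P[...,2]<.105);q=P[t]
print(cv2.minAreaRect((q[:,:2]*1000).astype(np.float32)),np.median(q[:,2]))
E
```

```text
clock: 13.8
position: [0.6168, -0.2149, 0.2144]
ee_rot: [[0.986, 0.167, -0.001], [0.167, -0.986, 0.0], [-0.001, -0.0, -1.0]]
ft_force: [-0.7, 0.2, 0.4]
width: 0.042
((563.6787109375, 82.36116027832031), (34.8334846496582, 12.493613243103027), 9.68109130859375) 0.08996914038760688
```

View pics/z19.png

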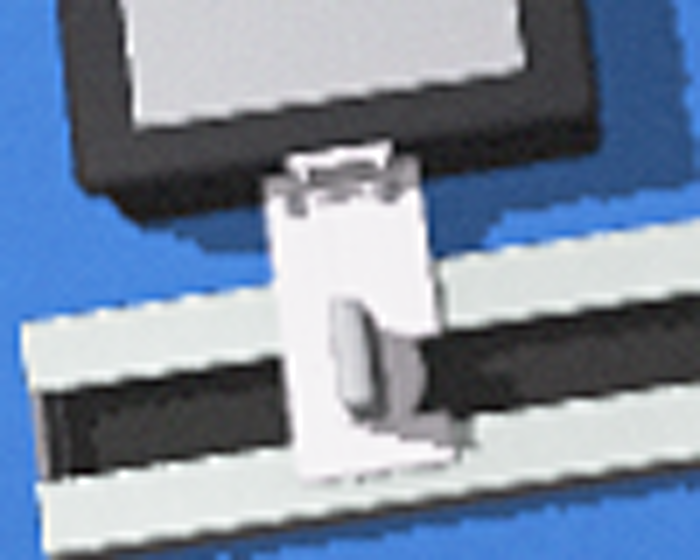

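```bash
python3 -c "
from cell import r
print(r.sense()['clock']);r.sign_off()"
```

```text
13.85
the job is handed in; nothing more can be done
```

The clip box is fixed to the shelf and the job is handed in at 13.85 s. I gripped the bar-foot stud by its wing and lowered the foot into the open slot about 62 mm short of the notch point. I then slid it unturned until the shank touched the closed end of the tab's notch. After backing off about 1 mm I turned it a quarter turn, set it on the channel floor, released it and moved the arm clear.

**Last checks, from above:**
- **Angle:** the wing lies at 9.7°, against a rail cross-axis of about 9.8°.
- **Height and tilt:** its top is at 90 mm, so the foot is on the channel floor. It stands upright.
- **Position along the rail:** the stud is about 1.5–2 mm past the notch point, within 1 mm of the notch's closed end. I felt that end by force both before and after the turn.

**Disagreements and forces:**
- The two cameras disagreed by 2–5 mm in y. I averaged them, and the contact feel settled it.
- While I set the foot on the floor, the upward force at the wrist briefly reached about 18 N. I relieved it before opening the gripper.
- No check failed.

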